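# Lock the dressing stone in its holder

## Robot

A 7-joint arm with a two-finger parallel gripper is mounted at the origin on a cart in front of the work surface, level with it; the furniture and walls round the work are solid. World frame = base frame: x ahead of the robot, y to its left, z up, the work surface at z = 0. Lengths are in mm, angles in rad, forces in N, time in s.
With the tool pointing down it reaches from about 400 to 850 mm from the base axis. Payload 10.4 kg.
Tool frame: the origin (TCP) lies between the finger pads; the fingertips stand 22 mm ahead of it and the grasp point (between the pads) lies 3 mm ahead of it (r.tips_ahead is the distance from the TCP to the fingertips, in mm); z points along the fingers, y is the line along which they close (so a half turn about z gives the same grasp; the last joint's range is limited). The gripper opens to 85 mm and grips with 20 to 120 N. Pads are 22 mm wide; open, the fingers measure 114 mm over their backs; the gripper's body (76 mm by 85 mm) begins 54 mm behind the grasp point. The pads swing forward as they close: fully open they stand 13 mm farther back than shut.
Start: joints at [-1.372, 0.332, -0.065, 1.46, 0.022, 1.35, -0.088], TCP at [137.476, 609.712, 253.338] pointing down, gripper open.
Joint ranges: [-2.6, 2.6], [-0.5, 2.12], [-1.47, 1.34], [0.16, 2.42], [-1.27, 4.41], [0.06, 2.06], [-2.6, 2.6]. Speed limits (rad/s): [2.22, 2.22, 2.79, 2.79, 3.14, 3.14, 3.14].

## Interface

Orientations are given as a unit quaternion [w, x, y, z].
In Python, from cell import r, viewer gives the robot as it stands.
- The arm moves only by the tool move_arm, never from a script. Its argument "rows" is one flat list of numbers, 4 for each row, row after row: the shift along the tool's x, y, z scaled (see below), then the turn about the tool's z scaled (see below). A call has 1 to 20 rows; each row shifts and turns the commanded pose from where the row before left it, along the tool's axes as they then stand; what a row does not reach is not made up. The controller multiplies each number of a shift by 0.08 m and each number of a turn by pi/2 rad. A row lasts 1/10 s, in which the tool goes at most 50 mm and 8.59 degrees, less where a joint would pass 70% of its speed; a pose out of reach is approached as far as the arm can. A call with a number of a shift or a turn outside -1 to 1 is refused whole. A call with a gripper value outside its range is refused whole. "grip" is the gripper command: -1 is fully open, 1 is shut, values between are in proportion, set as the call begins (left out, the last holds). The fingers move at their own pace and stop on an object; the grip force is fixed at half the most. Time passes only in rows, so rows that do not move let the fingers close. It gives the time, the measured TCP pose, the force, the opening and the grip force at its end, in the units of the state.
- r.observe(): the state, without advancing time (a new reading comes with each control period).
- viewer.get_image(name): name is "scene" or "top"; returns a dict with "img" (420x560x3 uint8, red, green, blue), "vfov" (degrees; the focal length in pixels is half the picture's height over the tangent of half this angle, whatever the lens; pixels are square), "cx", "cy" (the principal point, pixels), "world_from_camera" (4x4, takes a point from camera to world coordinates). Camera axes: x right, y down, z forward; pixel columns grow to the right and rows downward; lengths in mm; the calibration is good to about 2 mm. A picture is of the moment at which its call begins. There is no depth.
- r.hand_in(): hands the job in; it is judged then, once.
Trained networks look in a picture, given as the dict that the camera call returned (one of the last four; its "shot" number tells which), for a name from the list of things; names that differ only in an ending like _2 or _b are one class to them, and where a whole thing is asked for, a point or a joint stands for the part that bears it (a point fixed in the world has none). Each returns a list of dicts, best first, with "p" (0 to 1); they miss things now and then, are a little off and sometimes report something else, mostly with a low value. They report only what shows in the picture. A call takes as long as a camera call. They do not tell look-alikes from the thing itself.
- viewer.search_frame(picture, target): "xy" ([column, row] in pixels, amid what is visible of it).
- viewer.spot_point(picture, target): "xy" ([column, row] in pixels: a listed point, or the origin of a listed thing).
The state is a dict: "time_s": time; "qpos": joint angles; "joint_vel": joint speeds; "joint_torque": joint torques, N m; "tcp_pos": TCP position; "orientation": TCP orientation; "wrist_force": force on the tool from outside, world axes, zero at the start; "moment": the same for the moment, N m; "gripper_width": finger opening in mm; "gripper_force": force on a finger pad.
Only numpy, scipy, OpenCV 4.12 (cv2) and the standard library are available. Lean on these libraries where they do the work, as an engineer would, in place of code of your own. Each camera call takes 0.05 s, during which the arm holds its last target. There are 200 camera calls.

## Task

Lay the grey dressing stone flat in the pocket of the metal stone holder, all the way down on the pocket floor. Then swing the holder's lever across over the stone until it is fully shut against its stop, let go, and leave the other things on the bench where they stand.

Things in the scene. Friction and masses are not known exactly. Their poses are not given: they have to be found in the camera images.
- stone_centre (a point): Centre of the dressing stone, a plain grey rectangular block 24 x 52 x 16 mm (its own x, y, z), about 0.11 kg, loose. It lies flat on the bench (centre 8 mm above it), long side along its own y. Either end may go either way in the pocket. The red wax stick on the bench (16 x 70 x 12 mm) is not it.
- holder: The stone holder: bare-metal plate 118 x 56 x 8 mm fixed to the bench, with a pocket and a lever on it. Origin on the bench, straight below the pocket centre; the plate reaches 52 mm from it to the right and 66 mm to the left. Axes: x along the pocket's length, roughly to the robot's left, towards the lever's pivot; y across the pocket, towards the robot; z up.
- pocket (a point): Centre of the pocket's floor, 8 mm above the bench; axes as holder. Pocket 58 x 30 mm inside (x, y: 3 mm to spare each side), 11 mm deep, the top 7 mm of the walls slanted back by 4 mm as a lead-in, walls 8 mm thick. Both long walls have a 34 mm gap at mid-length, down to the floor, for fingers. When down, the stone stands 5 mm above the walls, its centre 8 mm above this point.
- pivot (a point): Vertical axis of the lever's pivot, 50 mm along the holder's x from the pocket centre, 26 mm above the bench (underside of the lever's strap). Shut, the strap (steel, level, 14 mm wide, 5 mm thick) lies along the middle of the pocket, 2 mm above a stone that is right down.
- knob (a point): Centre of the upright black knob at the lever's free end, 98 mm from the pivot axis: 12 to 17 mm across, 29 mm tall, from 31 to 60 mm above the bench, this point at 45 mm. Shut, it is 48 mm from the pocket centre at the right end, on the holder's -x side. A stop pin 6 mm thick, top 32 mm above the bench, stands beside the shut lever, beyond it from the robot.
- lever (a joint): Angle of the lever in rad: 0 = shut against its stop, over the pocket; grows as it swings open, level, towards the robot (clockwise seen from above), to 2.2 at most. Starts open, between 1.3 and 1.8. It turns about the vertical pivot with friction (about 1.5 N at the knob) and stays where it is left.
- wax_stick: Red stick of modelling wax 16 x 70 x 12 mm lying on the bench, a bystander; origin at the centre of its underside.
- tin: Round tin with a lid, 64 mm across, 28 mm tall, at the left, a bystander; origin at the centre of its underside.
- model: Plaster dental arch model 62 x 66 x 28 mm at the back right, a bystander; origin at the centre of its underside.
- bottle: White bottle 42 mm across, 103 mm tall, at the back, a bystander; origin at the centre of its underside.
- brush: Thin wooden-handled brush 8 x 156 x 8 mm lying near the front edge, a bystander; origin at the centre of its underside.
- liquid: Small bottle with a dark cap, 30 mm across, 70 mm tall, at the back left, a bystander; origin at the centre of its underside.
- glass: Small thick glass 48 mm across, 61 mm tall, at the back, a bystander; origin at the centre of its underside.
There are look-alikes about, which are no part of the job. Leave any green look-alike of the part that bears stone_centre alone. What is shaped like the holder but brown is not meant.

How it is judged (in metres and radians):
On the way:
1. the stone lies flat on the pocket floor while the lever is still open (joint above 0.8 rad) (x of stone_centre in the frame of pocket between -0.005 and 0.005 m and y of stone_centre in the frame of pocket between -0.005 and 0.005 m and z of stone_centre in the frame of pocket between 0.005 and 0.0105 m and angle between the z axis of stone_centre and the z axis of pocket, either way round below 0.08 rad and angle between the y axis of stone_centre and the x axis of pocket, either way round below 0.2 rad and value of joint lever above 0.8 rad), for 0.2 s.
At the end, for the whole second after the job is handed in: The stone lies in the pocket: centre within 5 mm of the pocket's middle along each of its x and y, 5 to 10.5 mm above the floor (flat down is 8), flat to 0.08 rad, long side along the pocket to 0.2 rad; the lever is shut (below 0.1 rad); stone and lever are at rest (x of stone_centre in the frame of pocket between -0.005 and 0.005 m and y of stone_centre in the frame of pocket between -0.005 and 0.005 m and z of stone_centre in the frame of pocket between 0.005 and 0.0105 m and angle between the z axis of stone_centre and the z axis of pocket, either way round below 0.08 rad and angle between the y axis of stone_centre and the x axis of pocket, either way round below 0.2 rad and value of joint lever below 0.1 rad and linear speed of stone below 0.02 m/s and velocity of joint lever below 0.05 rad/s); the robot touches nothing.
It fails at once if a bystander (wax stick, polishing tin, plaster model, bottle, glass, brush, small bottle) is moved by more than 30 mm (distance of any of wax_stick, tin, model, bottle, glass, brush, liquid from where it was at the start of the episode above 0.03 m).
It also fails if it takes over 58 s, if anything falls off the work surface, if the arm or the gripper's body presses on something with over 40 N, if the wrist force passes 120 N, or if a joint passes its speed limit or range.

## Working session

There is one attempt and no reset: what is moved stays moved. The work goes in short steps, Python scripts to look and compute and a tool call to move; the robot and the scene stay as the last step left them, time stands still between calls to the robot, and variables do not carry over. Pictures are saved under pics/ and viewed, at most 10 in all, crops included, and the job is handed in when it is done.

Besides the shell and the picture viewer there is one more tool, called after "Call:" by a JSON object that holds its "op" and its "data". move_arm: Moves the arm, as the interface text tells. Its arguments: {"type":"object","properties":{"rows":{"type":"array","items":{"type":"number"}},"grip":{"type":"number"}},"required":["rows"]}

```bash
mkdir -p pics; cat > h.py <<'E'
import numpy as np, cv2
from cell import r, viewer
def ray(p,uv):
    T=np.array(p["world_from_camera"]);f=p["img"].shape[0]/2/np.tan(np.radians(p["vfov"])/2)
    d=T[:3,:3]@np.array([(uv[0]-p["cx"])/f,(uv[1]-p["cy"])/f,1]);return T[:3,3],d
def at(p,uv,z):
    o,d=ray(p,uv);return (o+d*(z-o[2])/d[2])[:2].round(1)
def save(p,n): cv2.imwrite("pics/"+n,p["img"][:,:,::-1])
E
python3 - <<'E'
from h import *
Z=dict(stone_centre=8,holder=0,pocket=8,pivot=26,knob=45,wax_stick=0,tin=0,model=0,bottle=0,brush=0,liquid=0,glass=0)
P={}
for n in("top","scene"):
    p=viewer.get_image(n);P[n]=p;save(p,n+"0.png")
    for t,z in Z.items():
        print(n,t,[(np.round(d["xy"]).tolist(),round(d["p"],2),at(p,d["xy"],z).tolist()) for d in viewer.spot_point(p,t)[:3]])
cv2.imwrite("pics/both0.png",np.hstack([P[n]["img"][:,:,::-1] for n in P])[:, :])
o=r.observe();print(o["tcp_pos"],o["orientation"],o["time_s"],o["gripper_width"])
E
```

```text
top stone_centre [([288.0, 258.0], 0.6, [374.7, -52.1]), ([330.0, 232.0], 0.48, [464.4, -180.4]), ([348.0, 213.0], 0.48, [528.6, -233.3])]
top holder [([265.0, 194.0], 0.93, [575.1, 34.0]), ([206.0, 218.0], 0.61, [482.0, 215.7])]
top pocket [([262.0, 197.0], 0.94, [562.4, 43.7]), ([208.0, 219.0], 0.58, [478.7, 208.8])]
top pivot [([190.0, 213.0], 0.77, [491.6, 262.5]), ([246.0, 189.0], 0.71, [580.6, 94.1])]
top knob [([218.0, 222.0], 0.59, [464.7, 171.1]), ([248.0, 218.0], 0.56, [482.3, 77.8])]
top wax_stick [([393.0, 234.0], 0.45, [474.0, -379.1])]
top tin [([170.0, 184.0], 0.83, [585.2, 345.4])]
top model [([382.0, 185.0], 0.9, [630.8, -342.8]), ([264.0, 192.0], 0.67, [580.8, 37.7])]
top bottle [([292.0, 170.0], 0.61, [662.6, -47.9])]
top brush [([288.0, 260.0], 0.63, [369.4, -54.5])]
top liquid [([209.0, 166.0], 0.39, [657.5, 226.6])]
top glass [([326.0, 185.0], 0.78, [620.1, -159.1])]
scene stone_centre [([359.0, 264.0], 0.73, [532.3, -234.1]), ([323.0, 267.0], 0.62, [480.4, -171.0])]
scene holder [([189.0, 226.0], 0.91, [477.2, 210.7]), ([264.0, 229.0], 0.75, [564.9, 36.1])]
sce
[... 198 characters left out ...]
 0.56, [454.9, -388.9])]
scene knob [([198.0, 216.0], 0.68, [470.1, 170.1]), ([230.0, 225.0], 0.47, [473.8, 74.9]), ([178.0, 199.0], 0.22, [516.3, 273.3])]
scene wax_stick [([418.0, 298.0], 0.77, [491.2, -378.5])]
scene tin [([180.0, 198.0], 0.61, [585.4, 333.6])]
scene model [([422.0, 257.0], 0.72, [639.5, -341.7])]
scene bottle [([308.0, 223.0], 0.69, [643.6, -45.9]), ([226.0, 198.0], 0.62, [654.2, 223.5])]
scene brush [([257.0, 278.0], 0.71, [381.7, -60.8])]
scene liquid [([228.0, 196.0], 0.46, [662.8, 223.5])]
scene glass [([265.0, 220.0], 0.45, [600.4, 57.8])]
[137.47586606 609.71546885 253.33109908] [-7.03579766e-06  1.10672826e-01  9.93856893e-01  3.91811064e-05] 1.3 85.29187175059941
```

View pics/top0.png

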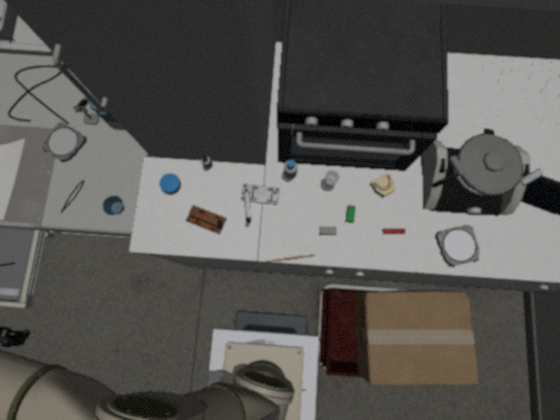

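View pics/scene0.png

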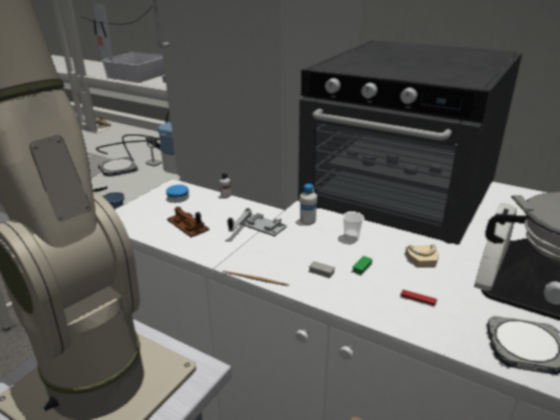

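Grey block: top (328,230), scene (322,268). This fits the stone; the green block at top (350,213) is the look-alike. The metal holder is at top (262,194); the brown one at (206,218) is not meant. I'll confirm with an enlarged crop.

```bash
python3 - <<'E'
from h import *
a=cv2.imread("pics/top0.png")[178:240,235:345];b=cv2.imread("pics/scene0.png")[203:280,222:342]
A=cv2.resize(a,None,fx=6,fy=6,interpolation=cv2.INTER_CUBIC)
cv2.imwrite("pics/crop0.png",A)
cv2.imwrite("pics/crop1.png",cv2.resize(b,None,fx=6,fy=6,interpolation=cv2.INTER_CUBIC))
p=viewer.get_image("top");T=np.array(p["world_from_camera"]);print(T.round(3),p["vfov"],p["cx"],p["cy"])
p=viewer.get_image("scene");T=np.array(p["world_from_camera"]);print(T.round(3),p["vfov"],p["cx"],p["cy"])
E
```

```text
[[ 7.100000e-02 -9.720000e-01  2.230000e-01  2.629500e+02]
 [-9.970000e-01 -6.900000e-02  1.500000e-02 -3.486400e+01]
 [ 1.000000e-03 -2.230000e-01 -9.750000e-01  1.250149e+03]
 [ 0.000000e+00  0.000000e+00  0.000000e+00  1.000000e+00]] 55.57179170996468 280.0767473413633 202.88041548754867
[[ 5.30000e-01 -4.22000e-01  7.35000e-01 -3.23824e+02]
 [-8.48000e-01 -2.46000e-01  4.70000e-01 -5.47642e+02]
 [-1.80000e-02 -8.73000e-01 -4.88000e-01  6.34485e+02]
 [ 0.00000e+00  0.00000e+00  0.00000e+00  1.00000e+00]] 46.42786647826519 269.19398359058187 214.55809887367022
```

View pics/crop0.png

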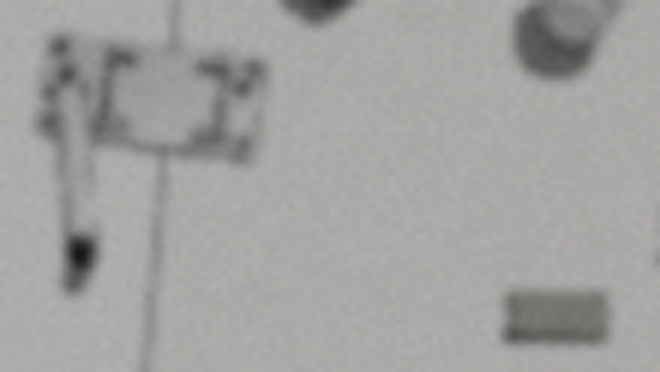

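View pics/crop1.png

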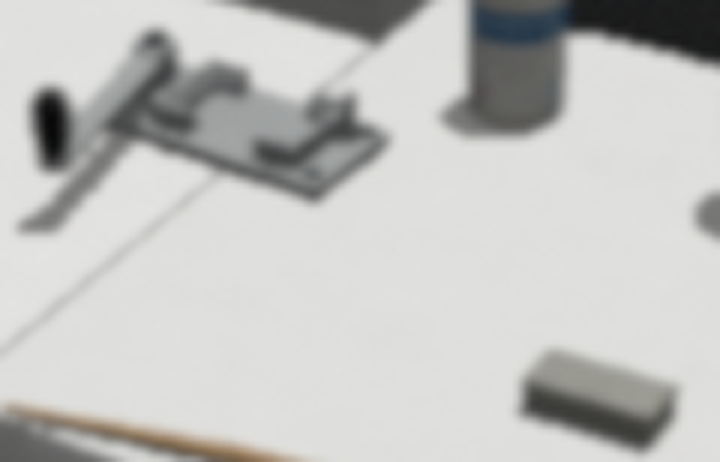

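The crops confirm that the stone is the plain grey block at top (328,230) and scene (322,268), and the metal holder with its lever open towards the robot is at top (262,194). The pictures are coarse at about 3 mm/px, so I'll fit box models to both of them.

```bash
cat > fit.py <<'E'
from h import *
from scipy.optimize import minimize
SS=6
def box(x0,x1,y0,y1,z0,z1,dx=0,dy=0):
    return np.array([[x,y,z] for z in(z0,z1) for x,y in((x0,y0),(x1,y0),(x1,y1),(x0,y1))],float)
FACES=[(0,1,5,4),(1,2,6,5),(2,3,7,6),(3,0,4,7),(4,5,6,7)]
def place(V,x,y,a):
    c,s=np.cos(a),np.sin(a);return np.c_[x+c*V[:,0]-s*V[:,1],y+s*V[:,0]+c*V[:,1],V[:,2]]
def proj(p,V):
    T=np.array(p["world_from_camera"]);f=p["img"].shape[0]/2/np.tan(np.radians(p["vfov"])/2)
    q=(V-T[:3,3])@T[:3,:3];return np.c_[q[:,0]/q[:,2]*f+p["cx"],q[:,1]/q[:,2]*f+p["cy"]]
def stone(q,z=0): return [(place(box(-12,12,-26,26,z,z+16),*q[:3]),0)]
def holder(q,lever=True):
    B=[(box(-52,66,-28,28,0,8),0)]
    W=[(-37,-29,-23,23),(29,37,-23,23)]+[(a,b,c,d) for a,b in((-29,-17),(17,29)) for c,d in((-23,-15),(15,23))]
    B+=[(box(*w,8,19),10) for w in W]
    B=[(place(V,*q[:3]),k) for V,k in B]
    # far-to-near for a camera at small x
    B=[B[0]]+sorted(B[1:],key=lambda b:-b[0][:,0].mean())
    if lever:
        a=q[3]; V=box(-98,8,-7,7,26,31);K=box(-105,-91,-7,7,31,60)
        c,s=np.cos(a),np.sin(a)
        for M,k in((V,20),(K,30)):
            M=place(M,0,0,a); M[:,0]+=50; B.append((place(M,*q[:3]),k))
    return B
def cost(p,g,B,roi,sig=0.8,ret=False):
    x0,y0,x1,y1=roi;L=np.zeros(((y1-y0)*SS,(x1-x0)*SS),np.uint8);C=np.array(p["world_from_camera"])[:3,3]
    for V,k in B:
        uv=((proj(p,V)-[x0,y0]+.5)*SS-.5)
        m=V.mean(0)
        for i,F in enumerate(FACES):
            X=V[list(F)];n=np.cross(X[1]-X[0],X[2]-X[0]);n*=np.sign(n@(X.mean(0)-m))
            if n@(C-X.mean(0))>0: cv2.fillPoly(L,[np.round(uv[list(F)]*16).astype(np.int32)],(k+i+1 if k<30 else 31),shift=4)
    A=[]
    for l in np.unique(L):
        M=cv2.resize((L==l).astype(np.float32),(x1-x0,y1-y0),interpolation=cv2.INTER_AREA);A.append(cv2.GaussianBlur(M,(0,0),sig).ravel())
    A=np.array(A).T;y=g[y0:y1,x0:x1].ravel();w=np.linalg.lstsq(A,y,rcond=None)[0];e=A@w-y
    return float(np.mean(np.minimum(e**2,900)))
def grab(n,k=5):
    ps=[viewer.get_image(n) for _ in range(k)];return ps[-1],np.mean([p["img"].astype(float).mean(2) for p in ps],0)
def roi(p,B,m=6):
    uv=np.vstack([proj(p,V) for V,_ in B]);a=uv.min(0)-m;b=uv.max(0)+m;return [int(v) for v in(*a,*b)]
def fit(pg,f,q0,steps):
    R=[roi(p,f(q0)) for p,g in pg]
    s=np.array([[0]*len(q0)]+np.diag(steps).tolist())+q0
    c=lambda q:sum(cost(p,g,f(q),ro) for (p,g),ro in zip(pg,R))
    o=minimize(c,q0,method="Nelder-Mead",options=dict(initial_simplex=s,xatol=.02,fatol=.001,maxiter=400));return o.x.round(3),round(o.fun,2),round(c(q0),2)
E
cat > run1.py <<'E'
from fit import *
import pickle
T=grab("top");S=grab("scene")
pickle.dump((T,S),open("pg0.pkl","wb"))
for nm,pg in(("top",[T]),("scene",[S]),("both",[T,S])):
    print(nm,"stone",*min((fit(pg,stone,[472,-176,a],[8,8,.15]) for a in(1.4,1.6)),key=lambda t:t[1]))
    print(nm,"holder",*min((fit(pg,holder,[570,40,1.4+b,l],[8,8,.1,.15]) for b in(.1,-.1) for l in(1.4,1.6)),key=lambda t:t[1]))
E
python3 - <<'E'
# holder x axis points to robot left(+y) roughly, y axis towards robot (-x): yaw ~ +pi/2
exec(open("run1.py").read())
E
```

```text
top stone [ 4.68897e+02 -1.69821e+02  5.50000e-02] 4.48 229.34
top holder [574.784  44.726   1.489   1.461] 599.89 616.94
scene stone [ 4.72003e+02 -1.71017e+02  4.50000e-02] 31.84 331.73
scene holder [576.333  45.609   1.52    1.426] 741.62 766.4
both stone [ 4.71211e+02 -1.69840e+02  5.00000e-02] 60.7 561.07
both holder [575.157  45.651   1.497   1.45 ] 1350.28 1388.82
```

```bash
sed -i 's/a=q\[3\]; V/a=-q[3]; V/' fit.py; cat > run2.py <<'E'
from fit import *
import pickle
T,S=pickle.load(open("pg0.pkl","rb"))
for nm,pg in(("top",[T]),("scene",[S]),("both",[T,S])):
    print(nm,"stone",*fit(pg,stone,[471,-170,.05],[4,4,.1]))
    print(nm,"holder",*min((fit(pg,holder,[574,44,1.5+b,l],[6,6,.1,.15]) for b in(.08,-.08) for l in(1.4,1.65)),key=lambda t:t[1]))
    print(nm,"plate",*min((fit(pg,lambda q:holder(q,False),[574,44,1.5+b],[6,6,.1]) for b in(.08,-.08)),key=lambda t:t[1]))
E
python3 run2.py
```

```text
top stone [ 4.68979e+02 -1.69793e+02  5.60000e-02] 5.17 17.28
top holder [573.006  45.486   1.545   1.37 ] 66.28 111.17
top plate [573.133  46.272   1.517] 95.5 115.89
scene stone [ 4.72248e+02 -1.70387e+02  5.30000e-02] 29.91 53.9
scene holder [574.671  45.125   1.562   1.359] 243.67 348.57
scene plate [575.827  46.322   1.564] 374.63 446.96
both stone [ 4.71292e+02 -1.70070e+02  5.00000e-02] 60.39 71.18
both holder [574.473  44.535   1.567   1.403] 329.01 453.55
both plate [574.67   45.638   1.543] 479.47 562.86
```

```bash
cat > ov.py <<'E'
from fit import *
def overlay(fn,items):
    out=[]
    for p,g,ro,q in items:
        x0,y0,x1,y1=ro;k=8
        im=cv2.resize(np.clip(g[y0:y1,x0:x1],0,255).astype(np.uint8),None,fx=k,fy=k,interpolation=cv2.INTER_CUBIC);im=cv2.cvtColor(im,cv2.COLOR_GRAY2BGR)
        for V,kk in q:
            uv=(proj(p,V)-[x0,y0]+.5)*k
            for F in FACES: cv2.polylines(im,[np.round(uv[list(F)]*16).astype(np.int32)],True,{0:(0,0,255),10:(0,200,0),20:(255,0,0),30:(255,0,255)}[kk],1,shift=4)
        out.append(im)
    H=max(i.shape[0] for i in out);out=[cv2.copyMakeBorder(i,0,H-i.shape[0],0,0,cv2.BORDER_CONSTANT) for i in out]
    im=np.hstack(out);s=min(1,800/im.shape[1],600/im.shape[0]);cv2.imwrite(fn,cv2.resize(im,None,fx=s,fy=s,interpolation=cv2.INTER_AREA))
E
python3 - <<'E'
from ov import *
import pickle
T,S=pickle.load(open("pg0.pkl","rb"))
overlay("pics/ov1.png",[(*T,(236,178,286,230),holder([574,45,1.52,1.37])),(*S,(222,203,292,246),holder([574,45,1.52,1.37]))])
E
```

```text
(no output)
```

View pics/ov1.png

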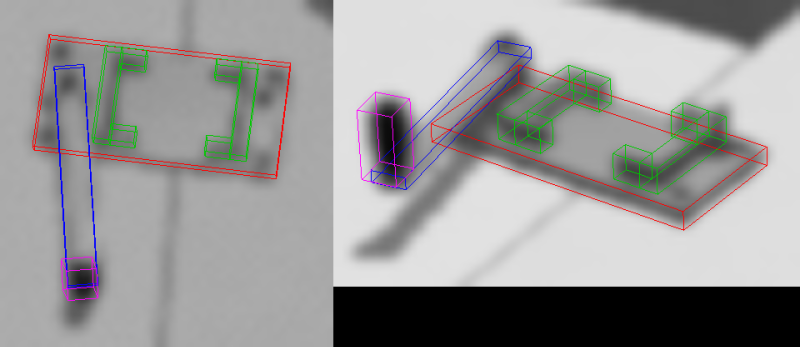

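The overlay puts the holder at about (574, 45.5) with yaw 1.53 and the lever at about 1.38. The stone is at (471, -170) with yaw 0.05. I'll turn the tool first, then travel.

Call:
{"op": "move_arm", "data": {"rows": [0,0,0,0.0917,0,0,0,0.0917,0,0,0,0.0917,0,0,0,0.0917,0,0,0,0.0917,0,0,0,0.0917,0,0,0,0.0917,0,0,0,0.0917,0,0,0,0.0917,0,0,0,0], "grip": -0.3}}

```text
time_s: 2.9
tcp_pos: [137.4, 609.7, 253.3]
orientation: [0.0, 0.689, 0.725, 0.0]
wrist_force: [-0.8, -0.6, -0.1]
gripper_width: 55.3
gripper_force: 0.0
```

Call:
{"op": "move_arm", "data": {"rows": [-0.35,0.45,0,0,-0.35,0.45,0,0,-0.35,0.45,0,0,-0.35,0.45,0,0,-0.35,0.45,0,0,-0.35,0.45,0,0,-0.35,0.45,0,0,-0.35,0.45,0,0,-0.5,0,0,0,-0.5,0,0,0,-0.5,0,0,0,-0.5,0,0,0,-0.5,0,0,0,-0.5,0,0,0,-0.5,0,0,0,-0.5,0,0,0,-0.5,0,0,0,-0.5,0,0,0,0,0,0,0]}}

```text
time_s: 4.8
tcp_pos: [458.0, -3.7, 253.8]
orientation: [0.0, 0.689, 0.724, 0.0]
wrist_force: [-0.0, -0.3, 0.4]
gripper_width: 55.3
gripper_force: 0.0
```

Call:
{"op": "move_arm", "data": {"rows": [-0.417,0.012,0.2,0,-0.417,0.012,0.2,0,-0.417,0.012,0.2,0,-0.417,0.012,0.2,0,-0.417,0.012,0.2,0,0,0,0.2,0,0,0,0.2,0,0,0,0.2,0,0,0,0,0]}}

```text
time_s: 5.7
tcp_pos: [470.5, -163.8, 123.6]
orientation: [-0.001, 0.687, 0.727, -0.001]
wrist_force: [0.8, 0.0, 0.9]
gripper_width: 55.5
gripper_force: 0.0
```

```bash
python3 - <<'E'
from ov import *
o=r.observe();print(o["tcp_pos"],o["orientation"],r.tips_ahead)
S=grab("scene",3);T=grab("top",1)
overlay("pics/ov2.png",[(*T,(300,185,360,250),stone([471,-170,.05])),(*S,(290,210,360,290),stone([471,-170,.05]))])
E
```

```text
[ 470.51765844 -163.79812272  123.61496465] [-0.00123585  0.68681437  0.72683103 -0.00106663] 22.0
```

View pics/ov2.png

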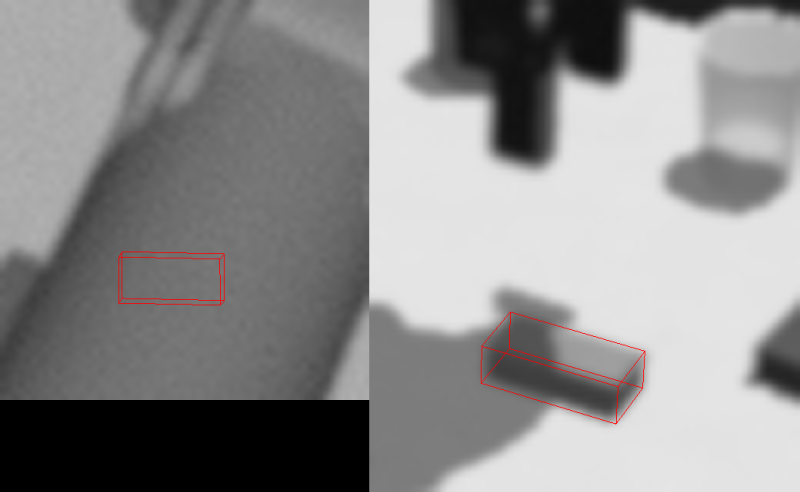

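The scene picture shows the grey stone under the open fingers, and the fitted box at (490–640, 320–420) matches it. I'll correct by 6 mm and go down.

Call:
{"op": "move_arm", "data": {"rows": [-0.04,0.003,0.2,0,-0.039,0.002,0.2,0,0,0,0.2,0,0,0,0.2,0,0,0,0.2,0,0,0,0,0,0,0,0,0]}}

```text
time_s: 6.6
tcp_pos: [472.7, -171.0, 46.1]
orientation: [0.0, 0.688, 0.726, 0.0]
wrist_force: [0.6, -0.6, -0.5]
gripper_width: 55.6
gripper_force: 0.0
```

Call:
{"op": "move_arm", "data": {"rows": [0.01,-0.01,0.1,0,0,0,0.1,0,0,0,0.065,0,0,0,0,0,0,0,0,0]}}

```text
time_s: 7.1
tcp_pos: [471.3, -170.2, 24.0]
orientation: [-0.0, 0.688, 0.725, -0.0]
wrist_force: [0.1, -0.5, -0.1]
gripper_width: 55.6
gripper_force: 0.0
```

Call:
{"op": "move_arm", "data": {"rows": [0,0,0,0,0,0,0,0,0,0,0,0,0,0,0,0,0,0,0,0,0,0,0,0,0,0,0,0,0,0,0,0], "grip": 1}}

```text
time_s: 7.9
tcp_pos: [471.6, -170.2, 24.5]
orientation: [0.0, 0.688, 0.725, 0.0]
wrist_force: [-2.4, 0.8, 5.7]
gripper_width: 22.6
gripper_force: 59.4
```

Call:
{"op": "move_arm", "data": {"rows": [0,0,-0.1,0,0,0,-0.2,0,0,0,-0.2,0.0293,0,0,-0.2,0.0293,0,0,-0.2,0,0,0,0,0,0.305,0.13,0,0,0.305,0.13,0,0,0.305,0.13,0,0,0.305,0.13,0,0,0.305,0.13,0,0,0.305,0.13,0,0,0.305,0.13,0,0,0.305,0.13,0,0,0.305,0.13,0,0,0,0,0,0,0,0,0,0,0,0,0,0]}}

```text
time_s: 9.7
tcp_pos: [573.0, 44.4, 95.7]
orientation: [-0.0, 0.721, 0.693, -0.0]
wrist_force: [0.0, -0.6, -0.8]
gripper_width: 22.1
gripper_force: 58.9
```

```bash
python3 - <<'E'
from ov import *
S=grab("scene",4);T=grab("top",2)
B=stone([573,44.4,-.04],71)
overlay("pics/ov3.png",[(*T,(230,165,295,235),B+holder([574,45.5,1.53],False)),(*S,(225,175,300,250),B+holder([574,45.5,1.53],False))])
E
```

```text
(no output)
```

View pics/ov3.png

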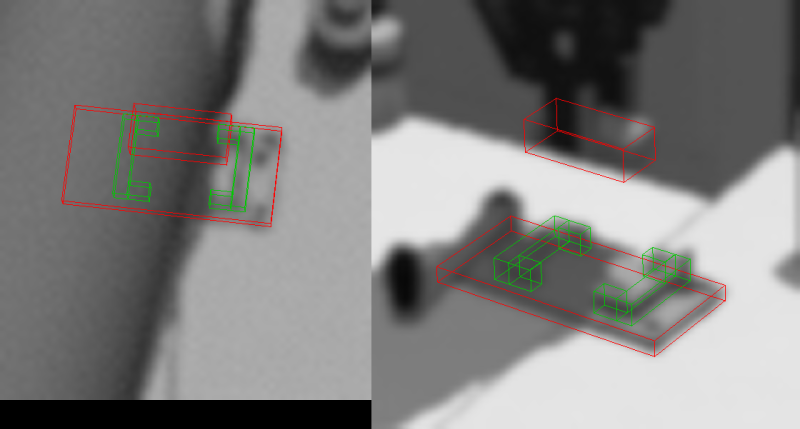

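```bash
cat > run3.py <<'E'
from ov import *
import pickle, fit as F
T,S=pickle.load(open("pg0.pkl","rb"))
def hol(q):
    B=[(box(-52,66,-28,28,0,8),0)];W=[]
    for s in(-1,1):
        a,b=sorted((s*29,s*37))
        W.append((box(a,b,-23,23,8,12),10)); t=box(a,b,-23,23,12,19)
        t[4:,0]=np.where(abs(t[4:,0])<30,s*33,t[4:,0]);W.append((t,10))
        for u in(-1,1):
            c,d=sorted((u*15,u*23));e,f=sorted((s*17,s*30))
            W.append((box(e,f,c,d,8,12),20));t=box(e,f,c,d,12,19);t[4:,1]=np.where(abs(t[4:,1])<16,u*19,t[4:,1]);W.append((t,20))
    W.sort(key=lambda b:(b[0][:,2].mean()>14, b[0][:,1].mean()))
    return [(place(V,*q[:3]),k) for V,k in B+W]
if __name__=="__main__":
    R={"top":(253,180,284,207),"scene":(247,207,292,242)}
    for nm,(p,g) in(("top",T),("scene",S)):
        for sig in(.7,1.0):
            res=[]
            for x0 in(570,574,579):
              for y0 in(41,46,50):
                c=lambda q:cost(p,g,hol([q[0],q[1],q[2]/50]),R[nm],sig)
                q0=np.array([x0,y0,76.])
                o=minimize(c,q0,method="Nelder-Mead",options=dict(initial_simplex=np.vstack([q0,q0+np.diag([4,4,3])]),xatol=.03,fatol=.01));res.append((o.fun,*o.x))
            b=sorted(res);print(nm,sig,[np.round([v[0],v[1],v[2],v[3]/50],2).tolist() for v in b[:3]])
E
python3 run3.py
```

```text
top 0.7 [[60.11, 572.94, 43.94, 1.52], [60.21, 572.99, 43.84, 1.52], [60.34, 572.94, 43.87, 1.52]]
top 1.0 [[57.06, 573.09, 43.8, 1.52], [57.38, 573.51, 43.9, 1.52], [57.58, 573.5, 44.3, 1.53]]
scene 0.7 [[160.46, 575.78, 45.35, 1.54], [160.48, 575.87, 45.4, 1.54], [160.64, 575.76, 45.35, 1.54]]
scene 1.0 [[158.38, 575.67, 45.7, 1.54], [158.61, 575.59, 45.71, 1.54], [158.69, 575.65, 45.73, 1.54]]
```

Call:
{"op": "move_arm", "data": {"rows": [0.004,0.0175,0.15,0,0,0,0.15,0,0,0,0.15,0,0,0,0.1,0,0,0,0.07,0,0,0,0,0,0,0,0,0]}}

```text
time_s: 10.7
tcp_pos: [575.1, 45.8, 46.6]
orientation: [0.0, 0.721, 0.693, 0.0]
wrist_force: [-0.0, 1.4, -0.4]
gripper_width: 22.5
gripper_force: 58.9
```

Call:
{"op": "move_arm", "data": {"rows": [0,0,0.03,0,0,0,0.03,0,0,0,0.03,0,0,0,0,0,0,0,0,0]}}

```text
time_s: 11.2
tcp_pos: [574.9, 45.9, 39.3]
orientation: [-0.0, 0.721, 0.693, 0.0]
wrist_force: [0.1, 0.1, -0.2]
gripper_width: 22.4
gripper_force: 58.9
```

Call:
{"op": "move_arm", "data": {"rows": [0,-0.005,0.025,0,0,0,0.025,0,0,0,0.015,0,0,0,0,0,0,0,0,0]}}

```text
time_s: 11.7
tcp_pos: [574.5, 45.9, 34.0]
orientation: [-0.0, 0.721, 0.693, -0.0]
wrist_force: [0.8, -0.4, -0.5]
gripper_width: 22.5
gripper_force: 58.9
```

Call:
{"op": "move_arm", "data": {"rows": [0,0,0.012,0,0,0,0.012,0,0,0,0,0,0,0,0,0]}}

```text
time_s: 12.1
tcp_pos: [574.6, 45.9, 32.5]
orientation: [-0.0, 0.721, 0.693, 0.0]
wrist_force: [-1.8, 0.3, 5.6]
gripper_width: 22.4
gripper_force: 59.6
```

The stone met the floor at TCP z 32.5, exactly as expected. I'll release it and rise.

Call:
{"op": "move_arm", "data": {"rows": [0,0,0,0,0,0,0,0,0,0,0,0,0,0,0,0,0,0,0,0], "grip": 0}}

```text
time_s: 12.6
tcp_pos: [574.5, 45.9, 32.1]
orientation: [-0.0, 0.721, 0.693, 0.0]
wrist_force: [0.5, -0.1, 0.2]
gripper_width: 42.8
gripper_force: 0.0
```

Call:
{"op": "move_arm", "data": {"rows": [0,0,-0.1,0,0,0,-0.2,0,0,0,-0.3,0,0,0,-0.4,0,0,0,-0.4,0,0,0,-0.4,0,0,0,-0.2,0,-0.5,-0.1,0,0,-0.5,-0.1,0,0,-0.5,-0.1,0,0,-0.5,-0.1,0,0,0,0,0,0]}}

```text
time_s: 13.8
tcp_pos: [534.4, -119.4, 194.0]
orientation: [0.001, 0.724, 0.69, 0.0]
wrist_force: [-0.2, 0.1, 0.3]
gripper_width: 42.7
gripper_force: 0.0
```

```bash
python3 - <<'E'
from run3 import *
o=r.observe();print(o["tcp_pos"],o["orientation"])
T=grab("top",4);S=grab("scene",4);pickle.dump((T,S),open("pg1.pkl","wb"))
H=[574.4,44.7,1.53]
for nm,pg in(("top",[T]),("scene",[S])):
    for n in("knob","pivot"):
        print(nm,n,[(d["xy"],round(d["p"],2),at(pg[0][0],d["xy"],45 if n=="knob" else 26).tolist()) for d in viewer.spot_point(pg[0][0],n)[:2]])
    print(nm,min((fit([pg[0]],lambda q:holder([*H,q[0]])+stone([H[0],H[1],H[2]-np.pi/2],8),[a],[.1]) for a in(1.3,1.4)),key=lambda t:t[1]))
B=[b for b in holder([*H,1.38]) if b[1]>=20]+stone([*H[:2],H[2]-np.pi/2],8)
overlay("pics/ov4.png",[(*T,(236,178,286,230),B),(*S,(222,203,292,246),B)])
E
```

```text
[ 534.43842898 -119.44556182  194.01348819] [9.68820639e-04 7.24058248e-01 6.89738113e-01 2.23940677e-04]Traceback (most recent call last):
  File "<stdin>", line 7, in <module>
ValueError: only the last four pictures can be asked about
```

```bash
python3 - <<'E'
from run3 import *
T,S=pickle.load(open("pg1.pkl","rb"))
H=[574.4,44.7,1.53]
for nm,pg in(("top",[T]),("scene",[S])):
    p=viewer.get_image(nm)
    print(nm,[(np.round(d["xy"],1).tolist(),round(d["p"],2),at(p,d["xy"],45).tolist()) for d in viewer.spot_point(p,"knob")[:2]])
    # dark knob centroid in image (mid-height 45)
    for th in(60,80):
        ro=(236,205,256,230) if nm=="top" else (222,210,236,235)
        m=(pg[0][1][ro[1]:ro[3],ro[0]:ro[2]]<th);ys,xs=np.nonzero(m);
        if len(xs):print(nm,th,len(xs),at(p,(xs.mean()+ro[0],ys.mean()+ro[1]),45))
    print(nm,min((fit(pg,lambda q:holder([*H,q[0]])+stone([H[0],H[1],H[2]-np.pi/2],8),[a],[.1]) for a in(1.3,1.4)),key=lambda t:t[1]))
B=[b for b in holder([*H,1.38]) if b[1]>=20]+stone([*H[:2],H[2]-np.pi/2],8)
overlay("pics/ov4.png",[(*T,(236,178,286,230),B),(*S,(222,203,292,246),B)])
E
```

```text
top [([219.3, 223.8], 0.68, [459.6, 165.0]), ([246.3, 216.6], 0.47, [487.8, 84.5])]
top 60 12 [478.1  78.6]
top 80 15 [477.6  78.3]
top (array([1.369]), np.float64(224.01), 247.82)
scene [([254.8, 278.0], 0.67, [329.5, -92.4]), ([229.9, 221.4], 0.66, [488.8, 85.2])]
scene 60 35 [479.8  77.4]
scene 80 45 [479.9  78. ]
scene (array([1.334]), np.float64(342.94), 369.42)
```

View pics/ov4.png

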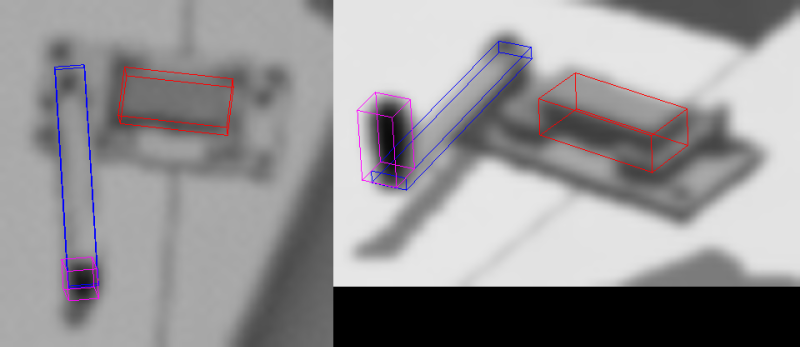

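The stone now shows in the pocket at (118–235, 65–132) in the top crop, where expected. The knob is at (479, 78), which makes the lever angle 1.36. Next I bring the fingers over the knob with the closing axis tangential.

Call:
{"op": "move_arm", "data": {"rows": [0.304,-0.1015,0.06,0,0.304,-0.1015,0.06,0,0.304,-0.1015,0.06,0,0.304,-0.1015,0.06,0,0.304,-0.1015,0.06,0,0.304,-0.1015,0.06,0,0.304,-0.1015,0.06,0,0.304,-0.1015,0.06,0,0,0,0,0.0861,0,0,0,0.0861,0,0,0,0.0861,0,0,0,0.0861,0,0,0,0.0861,0,0,0,0.0861,0,0,0,0.0861,0,0,0,0.0861,0,0,0,0.0861,0,0,0,0.0861], "grip": 0.2}}

```text
time_s: 16.2
tcp_pos: [479.0, 84.3, 153.8]
orientation: [-0.0, 0.996, 0.087, 0.0]
wrist_force: [-0.4, -0.0, 0.3]
gripper_width: 34.5
gripper_force: 0.0
```

```bash
python3 - <<'E'
from h import *
o=r.observe();q=o["orientation"];print(o["tcp_pos"],2*np.arctan2(q[2],q[1])-np.pi/2,o["gripper_width"],np.round(o["qpos"],2))
E
```

```text
[479.0466321   84.2951526  153.80288429] -1.3974879914737666 34.47065780020335 [-1.06  0.13  0.85  1.98 -0.11  1.08 -1.56]
```

Call:
{"op": "move_arm", "data": {"rows": [-0.0135,0.0776,0.1,0,0,0,0.3,0,0,0,0.25,0,0,0,0.2,0,0,0,0,0,0,0,0,0]}}

```text
time_s: 16.8
tcp_pos: [479.0, 77.3, 85.8]
orientation: [0.0, 0.996, 0.09, -0.0]
wrist_force: [0.8, -0.2, -0.2]
gripper_width: 34.3
gripper_force: 0.0
```

Call:
{"op": "move_arm", "data": {"rows": [0,0,0.1,0,0,0,0.1,0,0,0,0.1,0,0,0,0.05,0,0,0,0,0,0,0,0,0]}}

```text
time_s: 17.4
tcp_pos: [479.2, 77.9, 57.8]
orientation: [0.0, 0.996, 0.089, 0.0]
wrist_force: [0.2, -0.3, 0.5]
gripper_width: 34.2
gripper_force: 0.0
```

```bash
python3 - <<'E'
from h import *
o=r.observe();q=o["orientation"];print(o["tcp_pos"],2*np.arctan2(q[2],q[1])-np.pi/2,o["wrist_force"])
# arc: n steps; tool turned CCW by a/n per row; tool centre on radius rho about pivot
P=np.array([576.4,94.7]);c=np.array(o["tcp_pos"][:2]);d=c-P;print(np.hypot(*d),np.arctan2(d[1],d[0]),"lever",-1.6116-np.arctan2(d[1],d[0])+0)
phi=2*np.arctan2(q[2],q[1])-np.pi/2
a=-.1*0.9
st=1.36/16
th=np.arctan2(d[1],d[0])+0*st
for k in range(2):
    n=P+98*np.array([np.cos(th+(k+1)*st),np.sin(th+(k+1)*st)]);m=P+98*np.array([np.cos(th+k*st),np.sin(th+k*st)])
    f=phi+k*st;print(np.array([[-np.sin(f),np.cos(f)],[np.cos(f),np.sin(f)]])@(n-m)/80,"turn",-st/(np.pi/2))
E
```

```text
[479.15731243  77.86170927  57.80216044] -1.3919521408737743 [ 0.16289562 -0.31955141  0.54149378]
98.68975793452519 -2.970135394148218 lever 1.3585353941482181
[0.0036543  0.10402949] turn -0.05411268065124442
[0.0036543  0.10402949] turn -0.05411268065124442
```

Call:
{"op": "move_arm", "data": {"rows": [0.0037,0.104,0,-0.0541,0.0037,0.104,0,-0.0541,0.0037,0.104,0,-0.0541,0.0037,0.104,0,-0.0541,0.0037,0.104,0,-0.0541,0.0037,0.104,0,-0.0541,0.0037,0.104,0,-0.0541,0.0037,0.104,0,-0.0541,0,0,0,0,0,0,0,0]}}

```text
time_s: 18.4
tcp_pos: [511.1, 21.0, 57.9]
orientation: [-0.0, 0.91, 0.415, 0.0]
wrist_force: [-0.1, -0.5, -0.2]
gripper_width: 33.9
gripper_force: 0.0
```

```bash
cat > st.py <<'E'
from h import *
o=r.observe();q=o["orientation"];phi=2*np.arctan2(q[2],q[1])-np.pi/2
P=np.array([576.4,94.7]);d=np.array(o["tcp_pos"][:2])-P;a=np.arctan2(d[1],d[0])
print(o["time_s"],o["tcp_pos"],"phi",phi,"rho",np.hypot(*d),"tool lever angle",-1.6116-a,"phi err",phi-(a+np.pi/2),o["wrist_force"],o["moment"],o["gripper_force"],o["gripper_width"])
E
python3 st.py
```

```text
18.4 [511.09601262  20.96517062  57.92929543] phi -0.7149277997686879 rho 98.49586707556442 tool lever angle 0.6840320364932382 phi err 0.009907909929653624 [-0.06593137 -0.4771697  -0.18093759] [0.00978242 0.05187866 0.00876945] 0.0 33.91769928805379
```

Call:
{"op": "move_arm", "data": {"rows": [0.0037,0.104,0,-0.0541,0.0037,0.104,0,-0.0541,0.0037,0.104,0,-0.0541,0.0037,0.104,0,-0.0541]}}

```text
time_s: 18.8
tcp_pos: [539.0, 4.2, 57.7]
orientation: [-0.0, 0.825, 0.565, -0.0]
wrist_force: [-1.4, 0.8, 1.2]
gripper_width: 34.1
gripper_force: 0.7
```

```bash
python3 st.py; python3 - <<'E'
from h import *
p=viewer.get_image("scene");cv2.imwrite("pics/s5.png",cv2.resize(p["img"][180:260,220:320,::-1],None,fx=7,fy=7,interpolation=cv2.INTER_CUBIC))
E
```

```text
18.8 [539.03665073   4.20676933  57.68495284] phi -0.3703624154245846 rho 97.9032413415837 tool lever angle 0.35076136553045933 phi err 0.021202623310978108 [-1.35802986  0.76961552  1.15404986] [ 0.13812104  0.26098239 -0.01682633] 0.6707334434031509 34.082029162886
```

View pics/s5.png

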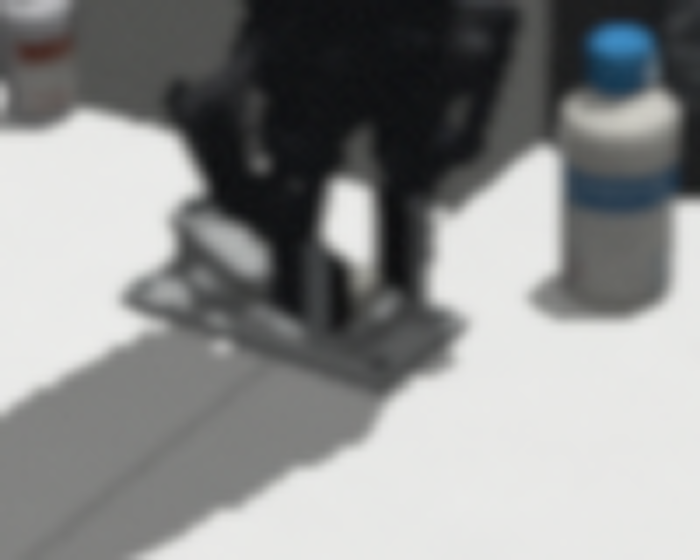

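The picture shows the knob caged at (330,290) against the trailing finger, and the strap following. I'll carry on to the stop.

Call:
{"op": "move_arm", "data": {"rows": [0.0037,0.104,0,-0.0541,0.0037,0.104,0,-0.0541,0.0037,0.104,0,-0.0541,0.003,0.08,0,-0.04,0,0,0,0,0,0,0,0]}}

```text
time_s: 19.45
tcp_pos: [569.6, -2.8, 57.8]
orientation: [-0.0, 0.727, 0.686, 0.0]
wrist_force: [0.6, 0.2, -0.2]
gripper_width: 34.2
gripper_force: 0.0
```

Call:
{"op": "move_arm", "data": {"rows": [0,0.02,0,0,0,0.02,0,0,0,0.02,0,0]}}

```text
time_s: 19.75
tcp_pos: [574.5, -3.4, 57.7]
orientation: [-0.0, 0.726, 0.687, -0.0]
wrist_force: [-0.3, 0.4, 0.4]
gripper_width: 34.4
gripper_force: 0.7
```

```bash
python3 st.py
```

```text
19.75 [574.47419862  -3.36068732  57.72524419] phi -0.055255930421524546 rho 98.07959578326289 tool lever angle -0.021167324484764327 phi err -0.03561958170118551 [-0.25619943  0.35467051  0.40992948] [-0.21594586  0.29018308  0.02845185] 0.6975628301734105 34.36494008513901
```

Now small steps until the force rises at the stop.

Call:
{"op": "move_arm", "data": {"rows": [0,0.025,0,0,0,0.025,0,0,0,0.025,0,0]}}

```text
time_s: 20.05
tcp_pos: [579.8, -3.8, 57.4]
orientation: [-0.001, 0.726, 0.688, -0.001]
wrist_force: [-10.7, 0.3, 5.7]
gripper_width: 34.5
gripper_force: 5.2
```

Call:
{"op": "move_arm", "data": {"rows": [0,0.02,0,0,0,0.02,0,0]}}

```text
time_s: 20.25
tcp_pos: [580.4, -3.8, 57.0]
orientation: [-0.003, 0.726, 0.687, -0.003]
wrist_force: [-22.6, 0.3, 17.4]
gripper_width: 34.3
gripper_force: 11.7
```

The force rises while the tool stands still, so the lever is on its stop. I'll back off a few mm and lift clear.

Call:
{"op": "move_arm", "data": {"rows": [0,-0.06,0,0,0,-0.05,0,0,0,0,0,0,0,0,-0.15,0,0,0,-0.25,0,0,0,-0.4,0,0,0,-0.4,0,0,0,-0.4,0,-0.4,-0.2,0,0,-0.5,-0.2,0,0,-0.5,-0.2,0,0,-0.5,-0.2,0,0,-0.3,0,0,0,0,0,0,0,0,0,0,0]}}

```text
time_s: 21.75
tcp_pos: [502.0, -175.8, 186.5]
orientation: [0.0, 0.726, 0.687, 0.0]
wrist_force: [0.4, 0.1, -0.0]
gripper_width: 34.3
gripper_force: 0.0
```

```bash
python3 - <<'E'
from ov import *
T=grab("top",3);S=grab("scene",3);H=[574.4,44.7,1.53]
for pg in(T,S): print(fit([pg],lambda q:stone([*H[:2],H[2]-np.pi/2],8)+holder([*H,q[0]]),[.1],[.1]))
B=[b for b in holder([*H,0]) if b[1]>=20]+stone([*H[:2],H[2]-np.pi/2],8)
overlay("pics/ov6.png",[(*T,(236,175,296,230),B),(*S,(222,195,302,250),B)])
E
```

```text
(array([0.08]), np.float64(110.11), 115.53)
(array([0.018]), np.float64(321.14), 363.46)
```

View pics/ov6.png

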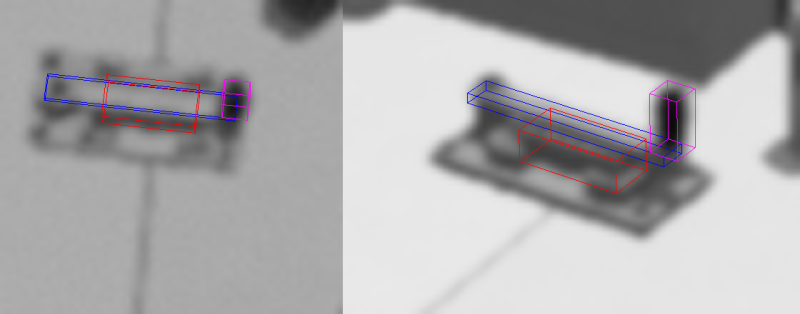

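The lever lies along the stone, with the knob at the right end at top crop (235,100) and scene crop (672,120), matching the shut model. Nothing else looks moved, so I'll hand it in.

```bash
python3 -c "
from cell import r
print(r.hand_in())"
```

```text
the job is handed in; nothing more can be done
None
```

I laid the grey stone on the pocket floor, swung the lever shut against its stop and backed the arm clear; the job was handed in at about 22 s. The hand-in gave no verdict, so success rests on the contact forces and the last pictures.

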